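Slide the carrier board into its locating notches and lock it

TASK

With a fingertip, push the wooden carrier board along its rails by its upright lip until you feel it drop into the locating notches, with the dish of findings still riding on it. Then push the red keeper round by its peg, as far as it goes, so that it lies across the board's edge. Only push: lift nothing, do not force anything, and leave the other things on the bench where they stand.

Things in the scene. Friction and masses are not known exactly. Their poses are not given: they have to be found in the camera images.
- frame: Fixed slide frame, base 330x150x8 mm; origin: centre of its underside; x = the way to push the board (roughly to the robot's right), z up. Two steel rails along x at y = -42 and 42 mm, 16 mm wide, tops 28 mm up, ends open. Blue guide walls 8 mm thick, inner faces at y = -57.5 and 57.5, tops 36 mm up. Each rail has 2 notches 19 mm long, 9.5 mm deep, at x = -25 and 105.
- board: Loose wooden board 170 (x) x 110 x 10 mm, about 0.35 kg, on the rails, its x along the frame's x. Origin: mid-length, at the bottom of its two cross battens (14 mm wide, 6 mm high, at x = -65 and 65); its top is at z = 16. Its origin starts 40 to 100 mm short of the seat, 28 mm above the bench. At the seat it drops 6 mm; notch walls then stop it within 2.5 mm either way.
- lip (a point): Middle of the outer (trailing) face of the dark upright lip on the board's -x end, at board x = -85, y = 0, z = 30 mm. Lip 8 mm thick, 70 mm wide, from the board's top (z = 16) up to z = 44. Push here towards +x: the board slides with a few newtons and stops hard once it has dropped in.
- seat (a point): Where the board's origin lies when it has dropped fully into the notches (frame x = 40, y = 0, z = 22 mm); moves with the frame.
- dish: Loose shallow black round dish with small findings, 52 mm across, 13 mm high, standing on the front half of the board; origin: centre of its underside.
- keeper (a joint): Red arm, 62 mm long, 16 wide, 8 thick, on a post at frame x = 30, y = -78 mm (side towards the robot); underside 40.5 mm above the bench, so it passes only over a dropped board (top 38). Rad: 0 = arm along the frame's -x (open; starts -0.25 to 0.08), grows clockwise from above; 1.57 = along the frame's +y, over the board's edge; stop 1.62. Friction hinge, 1 N at the peg, stays put.
- peg (a point): Upright round red peg near the keeper's tip, 14 mm diameter, 52 mm from the pivot axis, standing from the arm's top (48.5 mm) to 76.5 mm above the bench; the point is on its axis, 62.5 mm above the bench.
- bottle: Brown bottle with black cap, 44 mm across, 87 mm high, in the back row, which stands before a tall wall whose face is at world x = 0.72 m; origin at its underside. Bystander.
- cream_jar: Cream jar, 50 mm across, 51 mm high, in the back row; origin at its underside. Bystander.
- grey_bottle: Grey bottle, 46 mm across, 72 mm high, in the back row; origin at its underside. Bystander.
- red_pot: White pot with red lid, 55 mm across, 41 mm high, in the back row; origin at its underside. Bystander.
- spool: Beige wire spool, 48 mm across, 20 mm high, lying flat to the right of the ultrasonic cleaner; origin at its underside. Bystander.
- mug: White spotted mug, 82x114x91 mm, back right; origin at its underside. Bystander.
- tea_box: Green and white cardboard box 71x126x76 mm, back left; origin at its underside. Bystander.
- pliers: Flat pliers with dark red handles, 44x149x11 mm, lying at the front edge before the ultrasonic cleaner; origin at the underside. Bystander.

How it is judged:
On the way, in this order (a step that is already met when the one before it is completed fails the run):
1. the board has dropped flat into the notches while the keeper is still open (z of board in the frame of frame below 0.0245 m and x of board in the frame of frame between 0.034 and 0.046 m and angle between board's own z axis and vertical below 0.03 rad and value of joint keeper below 0.6 rad), for 0.2 s.
2. the keeper lies across the board's edge (value of joint keeper above 1.3 rad), for 0.2 s.
At the end, for the whole second after the job is handed in: The board lies flat (under 0.03 rad) and at rest in the notches, its origin less than 24.5 mm above the frame's underside and within 6 mm along the rails of the seat; the dish stands upright on the board; the keeper is turned to more than 1.3 rad and still (z of board in the frame of frame below 0.0245 m and x of board in the frame of frame between 0.034 and 0.046 m and angle between board's own z axis and vertical below 0.03 rad and z of dish in the frame of board above 0.012 m and x of dish in the frame of board between -0.085 and 0.085 m and y of dish in the frame of board between -0.055 and 0.055 m and angle between dish's own z axis and vertical below 0.15 rad and value of joint keeper above 1.3 rad and linear speed of each of board, dish below 0.01 m/s and velocity of joint keeper below 0.05 rad/s); the robot touches nothing.
It fails at once if the board is lifted off its rails (z of board in the frame of frame above 0.04 m).
It fails at once if the dish is lifted off the board or comes off it (z of dish in the frame of board above 0.03 m or z of dish in the frame of board below 0.008 m).
It fails at once if the board, dish or keeper is forced (over 45 N) (contact force between the fingers and board above 45 N or contact force between the fingers and dish above 45 N or contact force between the fingers and keeper above 45 N).
It fails at once if another thing on the bench is disturbed (moved over 25 mm) (distance of any of bottle, cream_jar, grey_bottle, red_pot, spool, mug, tea_box, pliers from where it was at the start of the episode above 0.025 m).
It also fails if it takes over 54 s, if anything falls off the work surface, if the arm or the gripper's body presses on something with over 40 N, if the wrist force passes 120 N, or if a joint passes its speed limit or range.

ROBOT

A 6-joint arm with a two-finger parallel gripper is mounted at the origin on a cart in front of the work surface, level with it; the furniture and walls round the work are solid. World frame = base frame: x ahead of the robot, y to its left, z up, the work surface at z = 0. Lengths are in m, angles in rad, forces in N, time in s.
With the tool pointing down it reaches from about 0.4 to 0.825 m from the base axis. Payload 7 kg.
Tool frame: the origin (TCP) lies midway between the tips of the shut fingers; the grasp point (between the pads) lies 19 mm behind it; z points along the fingers, y is the line along which they close (so a half turn about z gives the same grasp; the last joint's range is limited). The gripper opens to 88 mm and grips with 3 to 60 N. Pads are 19 mm wide; open, the fingers measure 130 mm over their backs; the gripper's body (78 mm by 193 mm) begins 47 mm behind the grasp point.
Start: joints at [-0.89, 0.359, 0.012, 0, -1.224, -0.288], TCP at [0.258, -0.624, 0.227] pointing down, gripper open.
Joint ranges: [-3.07, 3.07], [-1.43, 2.12], [-1.02, 1.25], [-3.03, 1.67], [-3.05, -0], [-3.03, 3.03]. Speed limits (rad/s): [2.39, 2.39, 3.01, 3.14, 3.14, 3.14].

INTERFACE

Orientations are given as [roll, pitch, yaw] about the fixed x, y, z axes, in that order (R = Rz(yaw) Ry(pitch) Rx(roll)).
In Python, from station import arm gives the robot as it stands. The module is installed in compiled form; this text tells all that it offers.
- The arm moves only by the tool carry_out, never from a script. Its argument "commands" is a list of rows, each a list of 4 numbers: the shift along the world's x, y, z in units of 50 mm (1.0 is 50 mm), then the turn about the world's z in units of 6 degrees (1.0 is 6 degrees). A call has exactly 10 rows; each row is the pose to reach, as a shift and turn from the pose commanded when the call began; what a row does not reach only later rows make up. A row lasts 1/8 s, in which the tool goes at most 62.5 mm and 10.7 degrees, less where a joint would pass 70% of its speed; a pose out of reach is approached as far as the arm can. A call with a gripper value outside its range is refused whole. "claw" is the closure, from 0 (fully open) to 1 (shut), set as the call begins (left out, the last holds). The fingers move at their own pace and stop on an object; "force" is the grip in N (left out, the last holds). Time passes only in rows, so rows that repeat a pose let the fingers close, or fill a call up. It gives the time, the measured TCP pose, the force, the opening and the grip force at its end, in the units of the state.
- arm.get_state(): the state, without advancing time (a new reading comes with each control period).
- arm.grab_frame(name): name is "scene" or "side" or "wrist"; returns a dict with "pixels" (480x640x3 uint8, red, green, blue), "fx", "fy", "cx", "cy" (pixels), "eye" and "orientation" of the camera in the world. Camera axes: x right, y down, z forward; pixel columns grow to the right and rows downward; lengths in m; the calibration is good to about 2 mm. The wrist camera is an equidistant fisheye: a pixel r from the principal point sees the ray r / f radians off the axis. A picture is of the moment at which its call begins. There is no depth.
- arm.job_done(): hands the job in; it is judged then, once.
Trained networks look in a picture, given as the dict that the camera call returned (one of the last four; its "shot" number tells which), for a name from the list of things; names that differ only in an ending like _2 or _b are one class to them, and where a whole thing is asked for, a point or a joint stands for the part that bears it (a point fixed in the world has none). Each returns a list of dicts, best first, with "conf" (0 to 1); they miss things now and then, are a little off and sometimes report something else, mostly with a low value. They report only what shows in the picture. A call takes as long as a camera call.
- arm.regions_of(picture, query): "pixels" (480x640 bool, what is visible of it) and "uv" ([column, row] in pixels, amid what is visible of it).
- arm.mark_of(picture, query): "uv" ([column, row] in pixels: a listed point, or the origin of a listed thing).
The state is a dict: "t": time; "q": joint angles; "qd": joint speeds; "joint_efforts": joint torques, N m; "eef_pos": TCP position; "ee_rot": TCP orientation; "force": force on the tool from outside, world axes, zero at the start; "moment": the same for the moment, N m; "width": finger opening in m; "gripper_force": force on a finger pad.
Only numpy, scipy, OpenCV 4.12 (cv2) and the standard library are available. Lean on these libraries where they do the work, as an engineer would, in place of code of your own. Each camera call takes 0.05 s, during which the arm holds its last target. There are 200 camera calls.

## Working session

There is one attempt and no reset: what is moved stays moved. The work goes in short steps, Python scripts to look and compute and a tool call to move; the robot and the scene stay as the last step left them, time stands still between calls to the robot, and variables do not carry over. Pictures are saved under pics/ and viewed, at most 10 in all, crops included, and the job is handed in when it is done.

Besides the shell and the picture viewer there is one more tool, called after "Request:" as name(argument=value, ...) on one line, values as JSON. carry_out: Moves the arm, as the interface text tells. Its arguments: {"type":"object","properties":{"commands":{"type":"array","items":{"type":"array","items":{"type":"number"}}},"claw":{"type":"number"},"force":{"type":"number"}},"required":["commands"]}

```bash
mkdir -p pics; cat > h.py <<'E'
import numpy as np, cv2
from station import arm
from scipy.spatial.transform import Rotation as R
def rot(o):
    o=np.array(o,float)
    if o.shape==(3,3): return o
    return R.from_euler('xyz',o).as_matrix() if o.size==3 else R.from_quat(o).as_matrix()
def ray(p,uv):
    x=(uv[0]-p['cx'])/p['fx'];y=(uv[1]-p['cy'])/p['fy']
    return rot(p['orientation'])@np.array([x,y,1.])
def at(p,uv,z):
    d=ray(p,uv);e=np.array(p['eye']);return e+d*(z-e[2])/d[2]
def save(p,n): cv2.imwrite('pics/'+n,p['pixels'][:,:,::-1])
E
python3 - <<'E'
from h import *
S={n:arm.grab_frame(n) for n in('scene','side')}
for n,p in S.items():
    save(p,n+'0.png'); print(n,p['eye'],p['orientation'],p['fx'])
    for q,z in(('lip',.058),('peg',.0625),('seat',.022),('board',.028),('frame',0),('dish',.044),('keeper',.04)):
        r=arm.mark_of(p,q)
        if r: print(q,np.round(r[0]['conf'],2),np.round(r[0]['uv'],1),np.round(at(p,r[0]['uv'],z),4))
print(arm.get_state())
E
```

```text
scene [-0.30614432 -0.50182301  0.62305155] [-2.08731874  0.01124533 -1.03108023] 467.30938308266633
lip 0.63 [239.9 214.7] [0.5063 0.2555 0.058 ]
peg 0.79 [252.1 235.7] [0.4299 0.153  0.0625]
seat 0.55 [290.  237.5] [0.524  0.1104 0.022 ]
board 0.65 [276.1 229.7] [0.5308 0.1586 0.028 ]
frame 0.56 [276.9 240. ] [0.5267 0.1552 0.    ]
dish 0.5 [289.6 227.2] [0.536  0.1186 0.044 ]Traceback (most recent call last):
  File "<stdin>", line 6, in <module>
ValueError: it knows: board, bottle, cream_jar, dish, frame, grey_bottle, lip, mug, peg, pliers, red_pot, seat, spool, tea_box
```

View pics/scene0.png

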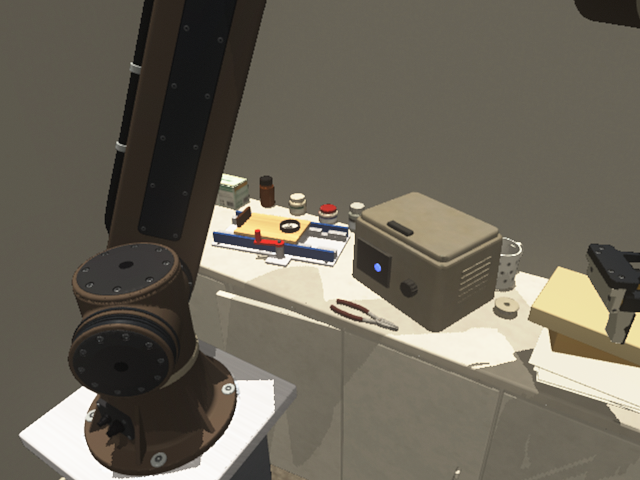

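The scene view shows the slide frame at about (280,240), the lip at (241,216), the red peg at (257,236), and the dish at (290,226). The large cleaner stands between the arm and the frame, around (430,260). Next I'll use the side camera.

```bash
python3 - <<'E'
from h import *
p=arm.grab_frame('side'); save(p,'side0.png'); print(p['eye'],p['orientation'],p['fx'])
for q,z in(('lip',.058),('peg',.0625),('seat',.022),('board',.028),('frame',0),('dish',.044),('tea_box',0),('bottle',0),('red_pot',0),('grey_bottle',0),('cream_jar',0),('pliers',0)):
    r=arm.mark_of(p,q)
    if r: print(q,np.round(r[0]['conf'],2),np.round(r[0]['uv'],1),np.round(at(p,r[0]['uv'],z),4))
s=arm.get_state();print(s['t'],s['eef_pos'],s['ee_rot'],s['width'])
E
```

```text
[ 0.57528229 -1.4213959   0.72768023] [-2.00582926 -0.01963776  0.04629647] 575.383594637877
lip 0.56 [312.5 197.9] [0.4982 0.281  0.058 ]
peg 0.56 [292.3 214.4] [0.4464 0.1316 0.0625]
seat 0.18 [291.9 209.8] [0.4342 0.2632 0.022 ]
board 0.73 [321.2 222.4] [0.5312 0.1592 0.028 ]
tea_box 0.8 [358.  199.9] [0.6483 0.4248 0.    ]
red_pot 0.66 [373.6 243.3] [ 0.6868  0.0865 -0.    ]
grey_bottle 0.57 [376.  255.4] [0.6901 0.0098 0.    ]
cream_jar 0.6 [376.  227.8] [0.6991 0.1967 0.    ]
pliers 0.34 [365.7 337.4] [ 0.649  -0.3831  0.    ]
1.05 [ 0.25836517 -0.62357995  0.22655866] [-3.14158910e+00 -2.32105313e-06 -2.74876159e+00] 0.08755282383036074
```

View pics/side0.png

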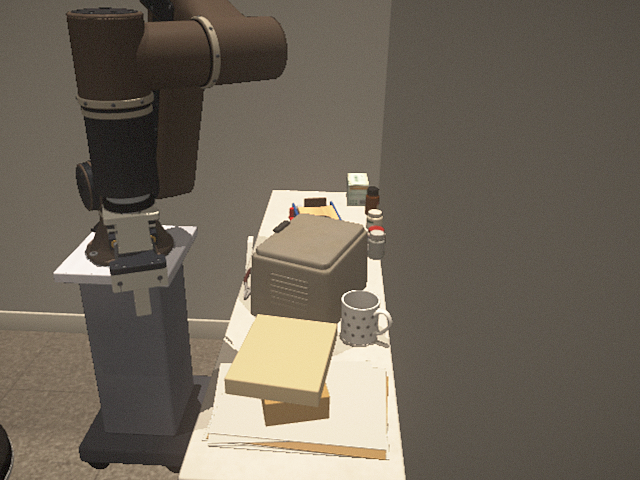

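Request:
carry_out(commands=[[0, 0, 1], [0.5, 0, 2], [1.5, 0.5, 3], [2.5, 1.5, 3.4], [3.4, 2.6, 3.4], [3.8, 3.8, 3.4], [3.8, 5, 3.4], [3.8, 6.2, 3.4], [3.8, 7.4, 3.4], [3.8, 8.6, 3.4]], claw=1)

```text
schema error: expected 4 numbers
```

Request:
carry_out(commands=[[0, 1.2, 0], [0, 2.4, 0], [0, 3.6, 0], [0, 4.8, 0], [0, 6, 0], [0, 7, 0], [0, 7, 0], [0, 7, 0], [0, 7, 0], [0, 7, 0]])

```text
schema error: expected 4 numbers
```

```bash
cat >> h.py <<'E'
def wray(p,uv):
    d=np.array([uv[0]-p['cx'],uv[1]-p['cy']]);r=np.hypot(*d);t=r/p['fx'];d=d/max(r,1e-9)
    return rot(p['orientation'])@np.array([d[0]*np.sin(t),d[1]*np.sin(t),np.cos(t)])
def wat(p,uv,z):
    d=wray(p,uv);e=np.array(p['eye']);return e+d*(z-e[2])/d[2]
def look(n,qs=(('lip',.058),('peg',.0625),('seat',.022),('board',.028),('frame',0),('dish',.044))):
    p=arm.grab_frame('wrist'); save(p,n)
    for q,z in qs:
        for r in arm.mark_of(p,q)[:2]: print(q,np.round(r['conf'],2),np.round(r['uv'],1),np.round(wat(p,r['uv'],z),4))
    s=arm.get_state();print(s['t'],s['eef_pos'],s['ee_rot'],s['width'],s['force']);return p
E
python3 - <<'E'
from h import *
p=look('w0.png');print(p['eye'],p['orientation'],p['fx'])
E
```

```text
lip 0.57 [634.9 473.9] [0.51   0.2548 0.058 ]
peg 0.49 [635.2 454.6] [0.4471 0.1511 0.0625]
board 0.6 [609.1 468.9] [0.5207 0.1696 0.028 ]
1.4 [ 0.2583387  -0.62357174  0.22654141] [ 3.14153290e+00  1.77683542e-06 -2.74880743e+00] 0.08769492634792314 [ 0.05316165 -0.42439125 -0.33956483]
[ 0.18536361 -0.65365865  0.38461818] [2.84777277e+00 1.43549748e-03 1.96343371e+00] 371.64829954431775
```

View pics/w0.png

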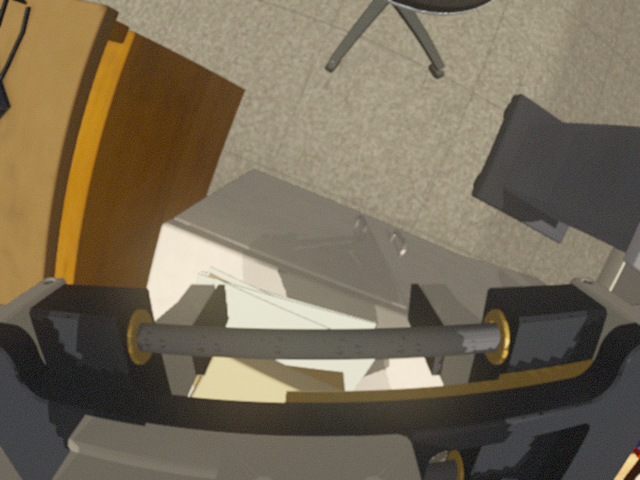

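The picture was taken before any move, because both calls were refused for leaving out the turn column. It shows the floor and the paper stack, with the fingers at rows 280–400.

Request:
carry_out(commands=[[0, 0, 1, 0], [0.5, 0, 2, 0], [1.5, 0.5, 3, 0], [2.5, 1.5, 3.4, 0], [3.4, 2.6, 3.4, 0], [3.8, 3.8, 3.4, 0], [3.8, 5, 3.4, 0], [3.8, 6.2, 3.4, 0], [3.8, 7.4, 3.4, 0], [3.8, 8.6, 3.4, 0]], claw=1)

```text
t: 2.65
eef_pos: [0.448, -0.2082, 0.3967]
ee_rot: [-3.141, 0.001, -2.749]
force: [1.6, 0.4, 0.9]
width: 0.0005
gripper_force: 0.0
```

Request:
carry_out(commands=[[0, 1.2, 0, 0], [0, 2.4, 0, 0], [0, 3.6, 0, 0], [0, 4.8, 0, 0], [0, 6, 0, 0], [0, 7, 0, 0], [0, 7, 0, 0], [0, 7, 0, 0], [0, 7, 0, 0], [0, 7, 0, 0]])

```text
t: 3.9
eef_pos: [0.4484, 0.139, 0.3968]
ee_rot: [3.141, 0.0, -2.75]
force: [0.0, -0.3, 0.9]
width: 0.0004
gripper_force: 0.0
```

```bash
python3 - <<'E'
from h import *
p=look('w1.png');print(p['eye'],p['orientation'],p['fx'])
E
```

```text
lip 0.97 [371.6 253.8] [0.5031 0.2437 0.058 ]
lip 0.56 [326.5 185.5] [0.4381 0.1468 0.058 ]
peg 0.84 [325.6 188.6] [0.4418 0.147  0.0625]
board 0.74 [318.2 240. ] [0.5215 0.1692 0.028 ]
board 0.27 [280.9 235. ] [0.5354 0.1152 0.028 ]
frame 0.31 [281.7 236.6] [0.5458 0.1176 0.    ]
dish 0.98 [282.7 235.9] [0.5308 0.1179 0.044 ]
4.25 [0.44833253 0.13980773 0.39657312] [ 3.14158503e+00 -1.57090012e-06 -2.74911647e+00] 0.00035518125160654244 [-0.48448321  0.22872658 -0.04770692]
[0.37529834 0.10898445 0.55481196] [2.84727843e+00 1.30748185e-03 1.96186422e+00] 371.64829954431775
```

View pics/w1.png

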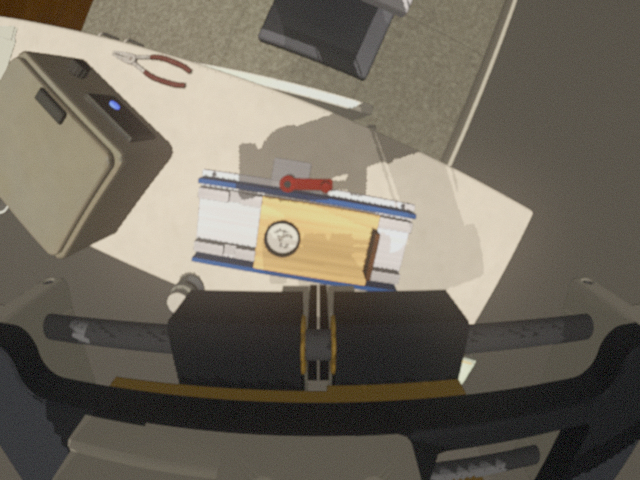

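The wrist view shows the board running from the lip at (372,254) to about (255,230), and the dish at (283,237). The keeper arm runs from its post at (289,184) to the peg at (326,187). The blue near wall goes from (201,174) to (414,211).

```bash
python3 - <<'E'
from h import *
p=arm.grab_frame('wrist')
hsv=cv2.cvtColor(p['pixels'],cv2.COLOR_RGB2HSV)
m=((hsv[...,0]>105)&(hsv[...,0]<128)&(hsv[...,1]>130)&(hsv[...,2]>60)).astype(np.uint8)
m[300:]=0;m[:,:170]=0;m[:160]=0
n,l,st,c=cv2.connectedComponentsWithStats(m)
for i in np.argsort(-st[1:,4])[:5]+1:
    v,u=np.nonzero(l==i)
    P=np.array([wat(p,(a,b),.036)[:2] for a,b in zip(u,v)])
    vx,vy,x,y=cv2.fitLine(P.astype(np.float32),cv2.DIST_HUBER,0,.001,.001).ravel()
    s=(P-[x,y])@[vx,vy];print(len(u),np.round([np.degrees(np.arctan2(vy,vx)),x,y,s.min(),s.max()],3),np.round([[x+vx*t,y+vy*t] for t in(s.min(),s.max())],4))
for q,z in(('lip',.058),('peg',.0625),('board',.028),('dish',.044)):
    r=arm.mark_of(p,q)[0];print(q,wat(p,r['uv'],z).round(4))
    r=arm.regions_of(p,'lip')
    v,u=np.nonzero(r[0]['pixels'])
print(u.min(),u.max(),v.min(),v.max())
rr=cv2.boxPoints(cv2.minAreaRect(np.stack([u,v],1).astype(np.float32)));print([(a.round(),wat(p,a,.072).round(4)) for a in rr])
red=((hsv[...,0]<8)|(hsv[...,0]>172))&(hsv[...,1]>150)&(hsv[...,2]>80);red[300:]=0;red[:160]=0
v,u=np.nonzero(red[:,240:380]);print(u.min()+240,u.max()+240,v.min(),v.max())
rr=cv2.boxPoints(cv2.minAreaRect(np.stack([u+240,v],1).astype(np.float32)));print([(a.round(),wat(p,a,.0485).round(4)) for a in rr])
E
```

```text
1 [-80.091   0.565   0.254  -0.     -0.   ] [[0.5649 0.2539]
 [0.5649 0.2539]]
lip [0.5015 0.2453 0.058 ]
peg [0.44   0.1469 0.0625]
board [0.5237 0.1667 0.028 ]
dish [0.5308 0.1168 0.044 ]
253 379 195 284
[(array([249., 267.], dtype=float32), array([0.583, 0.09 , 0.072])), (array([262., 193.], dtype=float32), array([0.4778, 0.0711, 0.072 ])), (array([383., 214.], dtype=float32), array([0.4423, 0.2317, 0.072 ])), (array([370., 288.], dtype=float32), array([0.5469, 0.2611, 0.072 ]))]
280 330 176 191
[(array([280., 190.], dtype=float32), array([0.469 , 0.0911, 0.0485])), (array([280., 176.], dtype=float32), array([0.4506, 0.0844, 0.0485])), (array([330., 177.], dtype=float32), array([0.4264, 0.1485, 0.0485])), (array([330., 191.], dtype=float32), array([0.4445, 0.1556, 0.0485]))]
```

Request:
carry_out(commands=[[0.4, 1, 0, -0.8], [0.9, 2, 0, -1.7], [0.9, 3, -0.8, -1.7], [0.9, 3, -1.8, -1.7], [0.9, 3, -2.8, -1.7], [0.9, 3, -3.8, -1.7], [0.9, 3, -4.8, -1.7], [0.9, 3, -5.4, -1.7], [0.9, 3, -5.4, -1.7], [0.9, 3, -5.4, -1.7]])

```text
t: 5.95
eef_pos: [0.4941, 0.2906, 0.1279]
ee_rot: [3.141, 0.002, -2.926]
force: [0.2, -0.2, 0.5]
width: 0.0003
gripper_force: 0.0
```

```bash
python3 - <<'E'
from h import *
p=look('w2.png')
E
```

```text
lip 0.88 [253.3 255.3] [0.5032 0.2491 0.058 ]
peg 0.59 [117.3 137.5] [0.442  0.1445 0.0625]
board 0.82 [155.4 241.9] [0.5211 0.1672 0.028 ]
dish 0.6 [ 92.6 247.9] [0.5319 0.118  0.044 ]
6.3 [0.49352113 0.29023245 0.1273321 ] [ 3.14077647e+00  1.07819685e-03 -2.92680777e+00] 0.0002919984472223089 [-0.50527288 -0.90615592 -0.50932945]
```

View pics/w2.png

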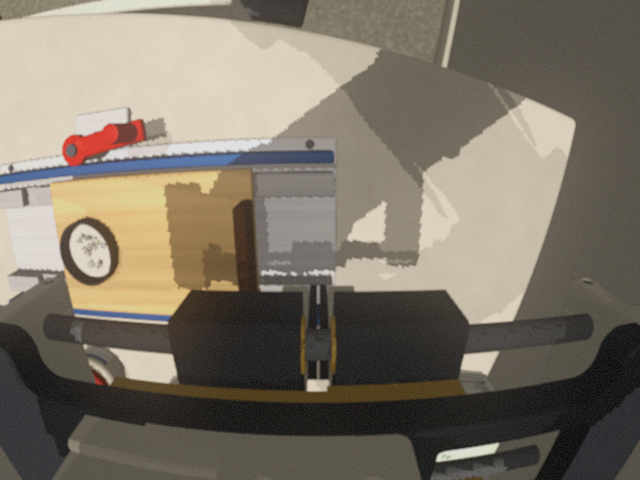

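The view agrees with the estimate: the lip is at (245,245), square to the fingers, and about 42 mm ahead of the TCP. I'll go down and move up to it.

Request:
carry_out(commands=[[0, 0, -0.5, 0], [0, 0, -1.0, 0], [0, 0, -1.4, 0], [0, 0, -1.55, 0], [0, 0, -1.55, 0], [0.02, -0.1, -1.55, 0], [0.04, -0.2, -1.55, 0], [0.06, -0.3, -1.55, 0], [0.08, -0.4, -1.55, 0], [0.08, -0.4, -1.55, 0]])

```text
t: 7.55
eef_pos: [0.4974, 0.2695, 0.0491]
ee_rot: [3.142, 0.0, -2.927]
force: [-0.1, 0.4, 0.6]
width: 0.0002
gripper_force: 0.0
```

Request:
carry_out(commands=[[0.016, -0.08, 0, 0], [0.03, -0.16, 0, 0], [0.05, -0.24, 0, 0], [0.07, -0.32, 0, 0], [0.09, -0.4, 0, 0], [0.1, -0.48, 0, 0], [0.12, -0.56, 0, 0], [0.135, -0.64, 0, 0], [0.15, -0.72, 0, 0], [0.17, -0.8, 0, 0]])

```text
t: 8.8
eef_pos: [0.5058, 0.2297, 0.0491]
ee_rot: [3.142, -0.0, -2.927]
force: [1.4, 1.5, -0.5]
width: 0.0
gripper_force: 0.9
```

```bash
python3 - <<'E'
from h import *
p=look('w3.png')
E
```

```text
peg 0.8 [151.7 130.4] [0.4397 0.1454 0.0625]
board 0.85 [143.9 285.5] [0.5287 0.1331 0.028 ]
frame 0.49 [ 60.5 293.5] [0.5706 0.048  0.    ]
dish 0.81 [ 59.6 294.7] [0.5415 0.0822 0.044 ]
9.15 [0.50573542 0.22982714 0.04903949] [-3.14133149e+00 -2.39477018e-04 -2.92679791e+00] 0.0006007613479396447 [ 0.3781797  -0.33331133  0.00762441]
```

Request:
carry_out(commands=[[0.01, -0.06, 0, 0], [0.025, -0.12, 0, 0], [0.04, -0.18, 0, 0], [0.05, -0.24, 0, 0], [0.065, -0.3, 0, 0], [0.075, -0.35, 0, 0], [0.085, -0.4, 0, 0], [0.1, -0.44, 0, 0], [0.1, -0.48, 0, 0], [0.11, -0.5, 0, 0]])

```text
t: 10.4
eef_pos: [0.5111, 0.2045, 0.049]
ee_rot: [-3.141, -0.001, -2.927]
force: [-0.7, 1.6, -0.1]
width: 0.0006
gripper_force: 1.1
```

```bash
python3 - <<'E'
from h import *
p=look('w4.png')
E
```

```text
peg 0.89 [211.7 126.9] [0.4399 0.1461 0.0625]
board 0.57 [146.9 281.7] [0.5311 0.1098 0.028 ]
dish 0.89 [ 66.2 288.8] [0.5413 0.0626 0.044 ]
10.75 [0.51132397 0.2049276  0.04905963] [-3.14149338e+00 -3.97446433e-05 -2.92680515e+00] 0.0005157240154255986 [0.14770474 0.7419924  1.23926461]
```

Now small steps of about 1.2 mm.

Request:
carry_out(commands=[[0.005, -0.024, 0, 0], [0.01, -0.048, 0, 0], [0.015, -0.072, 0, 0], [0.02, -0.096, 0, 0], [0.025, -0.12, 0, 0], [0.025, -0.12, 0, 0], [0.025, -0.12, 0, 0], [0.025, -0.12, 0, 0], [0.025, -0.12, 0, 0], [0.025, -0.12, 0, 0]])

```text
t: 12.0
eef_pos: [0.5124, 0.2001, 0.0491]
ee_rot: [3.14, 0.001, -2.927]
force: [-2.7, 7.9, 0.6]
width: 0.0003
gripper_force: 4.1
```

Request:
carry_out(commands=[[0.005, -0.024, 0, 0], [0.01, -0.04, 0, 0], [0.01, -0.06, 0, 0], [0.015, -0.08, 0, 0], [0.015, -0.08, 0, 0], [0.015, -0.08, 0, 0], [0.015, -0.08, 0, 0], [0.015, -0.08, 0, 0], [0.015, -0.08, 0, 0], [0.015, -0.08, 0, 0]])

```text
t: 13.25
eef_pos: [0.5127, 0.1999, 0.0493]
ee_rot: [3.135, 0.003, -2.927]
force: [-14.0, 25.2, 1.3]
width: 0.0005
gripper_force: 14.2
```

```bash
python3 - <<'E'
from h import *
p=look('w5.png')
E
```

```text
board 0.62 [148.7 281.9] [0.5324 0.1066 0.028 ]
dish 0.92 [ 68.7 288.1] [0.5414 0.0605 0.044 ]
13.6 [0.51267639 0.19989342 0.04935706] [ 3.13524685e+00  2.55362083e-03 -2.92673382e+00] 0.0005624933344755035 [-15.90357058  26.08925221   1.3821943 ]
```

View pics/w5.png

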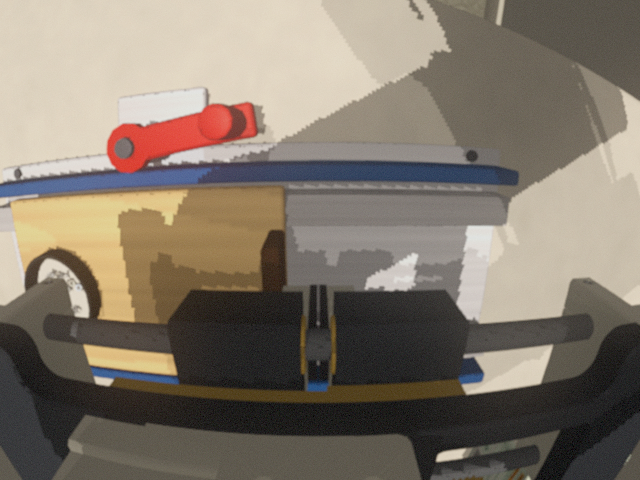

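The board stopped hard at about 8 N, and the force rose to 28 N with no further travel. I'll back off, lift, and check that it has dropped.

Request:
carry_out(commands=[[-0.05, 0.2, 0, 0], [-0.15, 0.7, 0, 0], [-0.15, 0.8, 0.4, 0], [-0.15, 0.8, 1.4, 0], [-0.6, 0.5, 2, 0], [-1.2, 0, 2, 0], [-1.8, -0.6, 2, 0], [-2.15, -1.25, 2, 0], [-2.15, -1.25, 2, 0], [-2.15, -1.25, 2, 0]])

```text
t: 14.85
eef_pos: [0.4063, 0.1325, 0.1494]
ee_rot: [3.142, 0.001, -2.927]
force: [0.6, -0.3, 0.2]
width: 0.0006
gripper_force: 0.0
```

```bash
python3 - <<'E'
from h import *
p=look('w6.png')
E
```

```text
peg 0.88 [327.5 294. ] [0.4395 0.1466 0.0625]
15.2 [0.405928   0.13269914 0.14881198] [-3.14119127e+00 -5.55596917e-04 -2.92661725e+00] 0.0001669610564494342 [ 0.04405412  0.49221839 -0.10551213]
```

View pics/w6.png

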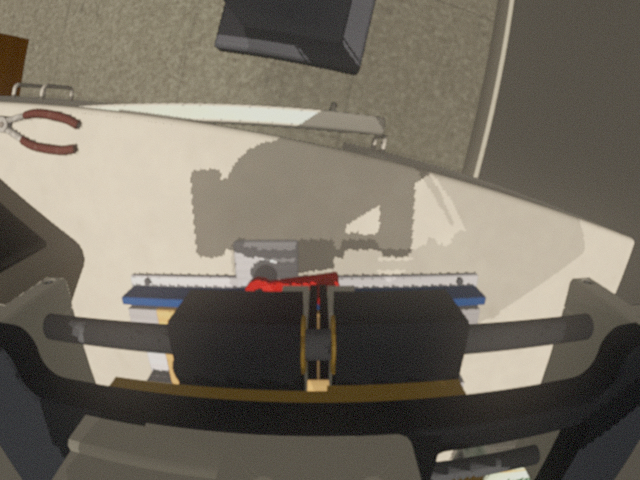

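The peg at (327,294) is just ahead of the fingertips and a little to the left along the frame. I'll go down beside it and start pushing.

Request:
carry_out(commands=[[0, 0, -0.8, 0], [0, 0, -1.6, 0], [0, 0, -1.86, 0], [0.2, 0.06, -1.86, 0], [0.36, 0.11, -1.86, 0], [0.47, 0.14, -1.86, 0], [0.58, 0.15, -1.86, 0], [0.68, 0.16, -1.86, 0], [0.78, 0.17, -1.86, 0], [0.78, 0.17, -1.86, 0]])

```text
t: 16.45
eef_pos: [0.4452, 0.141, 0.0561]
ee_rot: [-3.142, 0.0, -2.927]
force: [0.3, -0.1, -0.4]
width: 0.0006
gripper_force: 0.0
```

```bash
python3 - <<'E'
from h import *
p=look('w7.png')
E
```

```text
dish 0.55 [160.3 394.2] [0.5387 0.0591 0.044 ]
16.8 [0.44476786 0.1409978  0.05610556] [ 3.14152846e+00  1.23809616e-04 -2.92672075e+00] 0.0004627176047289315 [0.5487257  0.14349509 1.04361475]
```

View pics/w7.png

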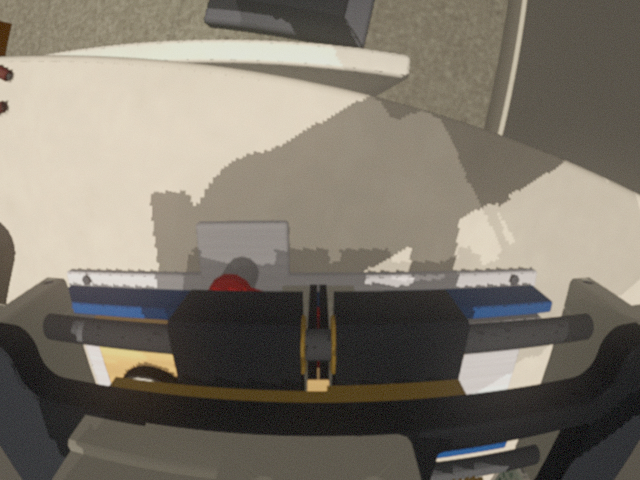

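The red hub shows at (232,283), and the arm now points away under the fingers, so the keeper is turning with little force. I'll continue along the arc.

Request:
carry_out(commands=[[0.1, -0.02, 0, 0], [0.21, -0.05, 0, 0], [0.31, -0.08, 0, 0], [0.4, -0.13, 0, 0], [0.48, -0.18, 0, 0], [0.57, -0.25, 0, 0], [0.65, -0.32, 0, 0], [0.72, -0.39, 0, 0], [0.72, -0.39, 0, 0], [0.72, -0.39, 0, 0]])

```text
t: 18.05
eef_pos: [0.4809, 0.1215, 0.0561]
ee_rot: [3.142, 0.0, -2.927]
force: [0.2, -0.2, 0.2]
width: 0.0008
gripper_force: 0.0
```

```bash
python3 - <<'E'
from h import *
p=look('w8.png')
q=arm.grab_frame('scene')
for n in('peg','dish','board'): print(n,[(round(r['conf'],2),at(q,r['uv'],.0625 if n=='peg' else .022).round(4)) for r in arm.mark_of(q,n)[:2]])
cv2.imwrite('pics/s8.png',cv2.resize(np.hstack([p['pixels'][150:480,60:460,::-1],cv2.resize(q['pixels'][170:280,180:380,::-1],(600,330))]),(800,264)))
hsv=cv2.cvtColor(p['pixels'],cv2.COLOR_RGB2HSV)
red=((hsv[...,0]<8)|(hsv[...,0]>172))&(hsv[...,1]>150)&(hsv[...,2]>80);red[400:]=0;red[:200]=0
v,u=np.nonzero(red[:,100:400]);print(u.min()+100,u.max()+100,v.min(),v.max())
E
```

```text
dish 0.69 [186.8 360.5] [0.5411 0.0566 0.044 ]
18.4 [0.48078083 0.12156103 0.05609592] [ 3.14156771e+00  7.66002067e-05 -2.92664274e+00] 0.00038650824424948623 [0.02135639 1.15921092 0.52754509]
peg [(0.55, array([0.4926, 0.1337, 0.0625])), (0.21, array([0.4937, 0.1694, 0.0625]))]
dish [(0.54, array([0.5717, 0.0725, 0.022 ])), (0.31, array([0.5475, 0.0961, 0.022 ]))]
board [(0.7, array([0.5483, 0.0998, 0.022 ]))]
255 321 215 312
```

View pics/s8.png

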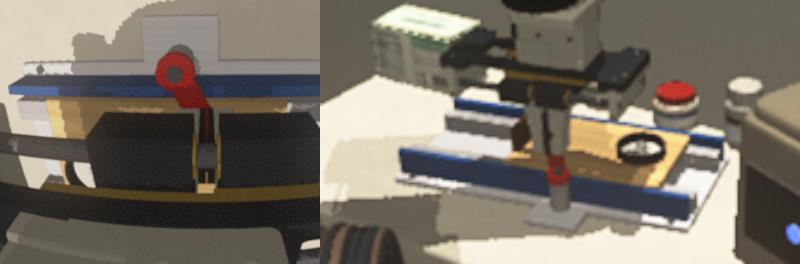

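The arm lies about 60° round and over the board's edge, so the board has dropped. The dish is still on it at (75,180). Now I'll back off, go round to the peg's other side, clear of the lip, and push along +x.

Request:
carry_out(commands=[[-0.2, -0.04, 0, 0], [-0.26, 0.27, 0, 0], [-0.33, 0.58, 0, 0], [-0.33, 0.58, 0, 0], [-0.17, 0.58, 0, 0], [0, 0.55, 0, 0], [0.12, 0.48, 0, 0], [0.19, 0.4, 0, 0], [0.23, 0.34, 0, 0], [0.28, 0.22, 0, 0]])

```text
t: 19.85
eef_pos: [0.4952, 0.1323, 0.0562]
ee_rot: [3.141, 0.001, -2.927]
force: [0.3, 1.7, -0.6]
width: 0.0003
gripper_force: 0.5
```

Request:
carry_out(commands=[[0, -0.06, 0, 0], [0, -0.12, 0, 0], [0.01, -0.18, 0, 0], [0.01, -0.2, 0, 0], [0.01, -0.22, 0, 0], [0.01, -0.22, 0, 0], [0.01, -0.22, 0, 0], [0.01, -0.22, 0, 0], [0.01, -0.22, 0, 0], [0.01, -0.22, 0, 0]])

```text
t: 21.1
eef_pos: [0.4954, 0.1254, 0.0562]
ee_rot: [3.137, 0.003, -2.926]
force: [-8.9, 22.7, 0.2]
width: 0.0006
gripper_force: 11.7
```

```bash
python3 - <<'E'
from h import *
p=look('w9.png')
hsv=cv2.cvtColor(p['pixels'],cv2.COLOR_RGB2HSV)
red=((hsv[...,0]<8)|(hsv[...,0]>172))&(hsv[...,1]>150)&(hsv[...,2]>80);red[400:]=0;red[:200]=0
v,u=np.nonzero(red[:,100:400]);print(u.min()+100,u.max()+100,v.min(),v.max())
for r in range(210,400,8):
    w=np.nonzero(red[r,100:400])[0]
    if len(w): print(r,w.min()+100,w.max()+100)
E
```

```text
21.45 [0.49546829 0.12541271 0.05626698] [ 3.13666951e+00  3.02504507e-03 -2.92626546e+00] 0.00045389299602449727 [-9.19584188 22.0381417   0.52945379]
252 300 200 290
210 252 300
218 253 298
226 258 294
234 259 292
242 259 291
250 259 291
258 260 291
266 260 290
274 260 290
282 260 290
290 259 280
```

The keeper is at its stop (22 N, arm square to the frame). I'll back off and lift clear.

Request:
carry_out(commands=[[-0.03, 0.15, 0, 0], [-0.06, 0.3, 0, 0], [-0.06, 0.3, 0.3, 0], [-0.06, 0.3, 1, 0], [-0.06, 0.3, 2, 0], [-0.8, 0.3, 3, 0], [-1.8, 0.3, 4, 0], [-1.8, 0.3, 5, 0], [-1.8, 0.3, 5, 0], [-1.8, 0.3, 5, 0]])

```text
t: 22.7
eef_pos: [0.4049, 0.136, 0.3067]
ee_rot: [3.141, 0.001, -2.927]
force: [0.2, -0.2, -0.1]
width: 0.0
gripper_force: 0.0
```

```bash
python3 - <<'E'
from h import *
p=look('w10.png')
cv2.imwrite('pics/w10c.png',cv2.resize(p['pixels'][120:320,150:470,::-1],(800,500)))
E
```

```text
peg 0.6 [274.7 286.1] [0.5126 0.1068 0.0625]
seat 0.72 [274.  289.1] [0.5356 0.1054 0.022 ]
board 0.93 [274.8 290.9] [0.5351 0.107  0.028 ]
frame 0.29 [459.2 373.2] [0.637  0.4225 0.    ]
dish 0.68 [231.9 293.2] [0.5434 0.0543 0.044 ]
23.05 [0.4052543  0.13624993 0.30537885] [-3.14065988e+00 -1.44166899e-03 -2.92709426e+00] 0.0004575234125894273 [ 0.68153117 -0.18274577  0.04853563]
```

View pics/w10c.png

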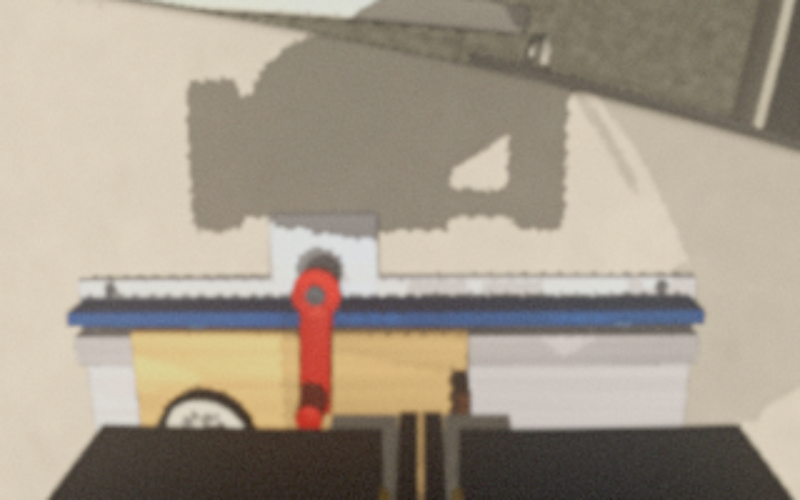

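The keeper, from its hub at (316,292) to its peg at (310,415), lies straight across the board's edge. The dish is on the board at (208,415), and the board's mark coincides with the seat's. I'm handing the job in.

```bash
python3 -c "
from station import arm
print(arm.job_done())"
```

```text
the job is handed in; nothing more can be done
None
```

The job is handed in, though the judge returned no verdict: the board is down in the notches with the dish still on it, the keeper is turned to its stop across the board's edge, and the arm is clear.

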